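# Close a split flow cell on its dowels and hold it shut

### The job

One dowel of the flow cell's lower half has crept out and stands too high: drive it fully home with the mallet, without hitting the sprung stage in the middle, and put the mallet back down on the bench clear of the cell. Then set the upper half on the two dowels, each bore over the dowel of its size, press the halves together against the stage's spring until their faces meet, and finish while still holding the cell shut in that way, so that a colleague can put in the screws. Leave the bottle, the beaker and the vial behind the cell standing where they are.

Things in the scene. Friction and masses are not known exactly. Their poses are not given: they have to be found in the camera images.
- cell_base: Lower half of the flow cell on its bench plate, one piece fixed to the bench. Origin: centre of the plate's underside; z up. Aluminium plate 96 (x) x 190 (y) x 8 mm, a cap screw 5 mm high near each corner. On it the dark metal block, 54 (x) x 130 (y) mm, 8 to 40 mm above the bench; on the block's long centre line a large dowel at y = +48 mm, a small one at y = -48 mm, the stage between.
- base_face (a point): Centre of the block's top face (the parting face), 40 mm above the underside of cell_base, axes as cell_base.
- large_dowel_top (a point): Top of the large dowel: steel, 14 mm thick with a tapered nose, fixed, standing 12 mm out of the parting face (52 mm above the bench).
- small_dowel_top (a point): Top of the small dowel, the one that has crept out: steel, 10 mm thick, tapered nose with a 6 mm flat. The point moves with it: 52 mm above the bench when home (level with the large dowel), 8 to 12 mm higher at the start.
- small_dowel (a joint): How far the small dowel has been driven down, in m: 0.012 is home (a firm stop); at the start 0 to 0.004. It slides straight down, holds wherever it is left, and needs about 15 N to move.
- stage: Sprung round steel stage, 33 mm across, in the middle of the lower half; origin on its axis, level with the parting face while it is up. It stands 4 mm out of the face and sinks straight down: it starts to move at 8 N, is level with the face at 15 N, and springs back up. The upper half's weight alone does not push it down.
- cell_cover: Upper half of the flow cell: loose dark metal block, 54 (x) x 130 (y) x 24 mm, 0.34 to 0.5 kg, lying on its flat underside. Origin: centre of the underside; z up. On top, in the middle, a window rim (33 mm across, 3 mm high) between two steel hose barbs at y = +/-27.5 mm: a thick one (17 mm across, 20 mm high) at +y, a thin one (12 x 17 mm) at -y. Grip it across its 54 mm width at the middle.
- cover_face (a point): Centre of the upper half's underside, axes as cell_cover. In the underside two blind bores, 16 mm deep, with 2 mm chamfers: 16 mm wide at y = +48 mm (the thick barb's end) for the large dowel, 12 mm wide at y = -48 mm (the thin barb's end) for the small one. With the cell shut, this point and its axes coincide with base_face.
- mallet: Soft-faced mallet, 0.3 to 0.46 kg, standing on one face of its head, the handle level in the air. Origin: centre of the head's lower face; z up along the head's axis; handle towards -x. Head 42 mm across, 66 mm high. Wooden handle 16 mm wide (y), 21 mm high, axis 33 mm above the lower face, end 188 mm from the head's axis. Centre of mass about 8 mm from that axis.
- mallet_grip (a point): Point on the handle's axis to grip by, across its 16 mm width, 46 mm from the head's axis and 33 mm above the lower face; axes as mallet.
- mallet_face (a point): Centre of the head's lower face, which strikes; axes as mallet.
- media_bottle: Bystander: small clear bottle with a cap, 56 mm across, 104 mm high; origin at the centre of its underside.
- beaker: Bystander: small glass beaker, 51 mm across, 67 mm high; origin at the centre of its underside.
- vial: Bystander: small capped plastic vial, 27 mm across, 62 mm high; origin at the centre of its underside.

How it is judged (in metres and radians):
On the way, in this order (a step that is already met when the one before it is completed fails the run):
1. the mallet drives the small dowel home (within 1.5 mm), while the upper half still lies aside (value of joint small_dowel above 0.0105 m and contact force between mallet and cell_base above 1 N and distance between cell_cover and base_face above 0.12 m).
2. the mallet lies on the bench again, let go and clear of the cell (contact force between the fingers and mallet below 0.1 N and height (world z) of mallet below 0.06 m and contact force between mallet and cell_base below 0.1 N and linear speed of mallet below 0.03 m/s), for 0.2 s.
3. the upper half sits on both dowels (z of cover_face in the frame of base_face below 0.007 m and horizontal distance between cover_face and base_face below 0.004 m and angle between the y axis of cell_cover and the y axis of cell_base, either way round below 0.06 rad), for 0.1 s.
At the end, for the whole second after the job is handed in: The upper half is held by the fingers with its face on the lower half's face (gap under 1.6 mm, off-centre under 3 mm, tilt under 0.025 rad, turned under 0.05 rad), the small dowel is within 1.5 mm of home, and the mallet lies at rest on the bench, clear of cell and fingers (all of step 2 and z of cover_face in the frame of base_face below 0.0016 m and horizontal distance between cover_face and base_face below 0.003 m and angle between the z axis of cell_cover and the z axis of cell_base, either way round below 0.025 rad and angle between the y axis of cell_cover and the y axis of cell_base, either way round below 0.05 rad and contact force between the fingers and cell_cover above 2 N and value of joint small_dowel above 0.0105 m and contact force between mallet and cell_cover below 0.1 N); the arm keeps its last pose, push and grip.
It fails at once if the mallet hits the sprung stage (contact force between mallet and stage above 2 N).
It fails at once if the bottle, beaker or vial is pushed more than 30 mm (distance of any of media_bottle, beaker, vial from where it was at the start of the episode above 0.03 m).
It fails at once if the bottle, beaker or vial is tipped over (angle between any of media_bottle, beaker, vial's own z axis and vertical above 0.6 rad).
It also fails if it takes over 67 s, if anything falls off the work surface, if the arm or the gripper's body presses on something with over 40 N, if the wrist force passes 120 N, or if a joint passes its speed limit or range.

### The arm

A 6-joint arm with a two-finger parallel gripper is mounted at the origin on a cart in front of the work surface, level with it; the furniture and walls round the work are solid. World frame = base frame: x ahead of the robot, y to its left, z up, the work surface at z = 0. Lengths are in mm, angles in rad, forces in N, time in s.
With the tool pointing down it reaches from about 275 to 850 mm from the base axis. Payload 5.2 kg.
Tool frame: the origin (TCP) lies on the centre line of the jaws, within the pads' length; the fingertips stand 25 mm ahead of it and the grasp point (between the pads) lies 6 mm ahead of it (arm.nose_length is the distance from the TCP to the fingertips, in mm); z points along the fingers, y is the line along which they close (so a half turn about z gives the same grasp; the last joint's range is limited). The gripper opens to 85 mm and grips with 20 to 120 N. Pads are 22 mm wide; open, the fingers measure 114 mm over their backs; the gripper's body (76 mm by 85 mm) begins 54 mm behind the grasp point. The pads swing forward as they close: fully open they stand 13 mm farther back than shut.
Start: joints at [-1.368, 0.259, 1.535, -0, 1.348, -0.203], TCP at [217.135, -505.329, 256.31] pointing down, gripper open.
Joint ranges: [-3.14, 3.14], [-0.91, 2.08], [0.19, 2.58], [-1.22, 4.36], [0.22, 2.71], [-3.12, 3.12]. Speed limits (rad/s): [2.57, 2.57, 3.14, 3.14, 3.14, 3.14].

### API

Orientations are given as [roll, pitch, yaw] about the fixed x, y, z axes, in that order (R = Rz(yaw) Ry(pitch) Rx(roll)).
In Python, from workcell import arm gives the robot as it stands. The module is installed in compiled form; this text tells all that it offers.
- The arm moves only by the tool move_arm, never from a script. Its argument "steps" is a list of rows, each an object with "translation": the shift along the tool's x, y, z in mm, a list of three; "rotation": the turn, a rotation vector about the tool's x, y, z in rad, a list of three. In form: [{"translation": [dx, dy, dz], "rotation": [ax, ay, az]}, ...]. A call has 1 to 20 rows; each row is the pose to reach, as a shift and turn from the pose commanded when the call began, along the tool's axes at that moment; what a row does not reach only later rows make up. A row lasts 1/10 s, in which the tool goes at most 50 mm and 8.59 degrees, less where a joint would pass 70% of its speed; a pose out of reach is approached as far as the arm can. A call with a gripper value outside its range is refused whole. "jaw" is the finger opening in mm, from 0 to 85.4, set as the call begins (left out, the last holds). The fingers move at their own pace and stop on an object; "squeeze" is the grip in N (left out, the last holds). Time passes only in rows, so rows that repeat a pose let the fingers close. It gives the time, the measured TCP pose, the force, the opening and the grip force at its end, in the units of the state.
- arm.read_state(): the state, without advancing time (a new reading comes with each control period).
- arm.snapshot(name): name is "scene" or "top" or "wrist"; returns a dict with "pixels" (480x640x3 uint8, red, green, blue), "intrinsics" (3x3 intrinsics, pixels), "k1" (the pictures are not rectified: a ray, as slopes to the right and down, at radius r is drawn at 1 + k1 r^2 times it, then the intrinsics apply), "pose" (4x4, takes a point from camera to world coordinates); the wrist camera has in their place "tool_from_camera" (4x4, takes a point from camera to tool coordinates, whose origin is the TCP and whose axes are the flange's). Camera axes: x right, y up, looking along -z (the intrinsics and any distortion apply to the point x, -y, -z); pixel columns grow to the right and rows downward; lengths in mm; the calibration is good to about 2 mm. A picture is of the moment at which its call begins: read the wrist's pose just before it. There is no depth.
- arm.sign_off(): hands the job in; it is judged then, once.
Trained networks look in a picture, given as the dict that the camera call returned (one of the last four; its "shot" number tells which), for a name from the list of things; names that differ only in an ending like _2 or _b are one class to them, and where a whole thing is asked for, a point or a joint stands for the part that bears it (a point fixed in the world has none). Each returns a list of dicts, best first, with "score" (0 to 1); they miss things now and then, are a little off and sometimes report something else, mostly with a low value. They report only what shows in the picture. A call takes as long as a camera call.
- arm.spot_in(picture, thing): "extent" ([left, top, right, bottom] in pixels, round what is visible of it).
- arm.silhouettes(picture, thing): "mask" (480x640 bool, what is visible of it) and "extent" ([left, top, right, bottom] in pixels, round what is visible of it).
- arm.spot_point(picture, thing): "at" ([column, row] in pixels: a listed point, or the origin of a listed thing).
The state is a dict: "time_s": time; "joint_positions": joint angles; "joint_vel": joint speeds; "joint_torque": joint torques, N m; "tool_pos": TCP position; "ee_rot": TCP orientation; "ft_force": force on the tool from outside, world axes, zero at the start; "ft_torque": the same for the moment, N m; "width": finger opening in mm; "gripper_force": force on a finger pad.
Only numpy, scipy, OpenCV 4.12 (cv2) and the standard library are available. Lean on these libraries where they do the work, as an engineer would, in place of code of your own. Each camera call takes 0.05 s, during which the arm holds its last target. There are 200 camera calls.

## Working session

There is one attempt and no reset: what is moved stays moved. The work goes in short steps, Python scripts to look and compute and a tool call to move; the robot and the scene stay as the last step left them, time stands still between calls to the robot, and variables do not carry over. Pictures are saved under pics/ and viewed, at most 10 in all, crops included, and the job is handed in when it is done.

Besides the shell and the picture viewer there is one more tool, called after ">>>" as name([rows], argument=value, ...), one row to a line, values as JSON. move_arm: Moves the arm, as the interface text tells. Its arguments: {"type":"object","properties":{"steps":{"type":"array"},"jaw":{"type":"number"},"squeeze":{"type":"number"}},"required":["steps"]}

```bash
mkdir -p pics; cat > h.py <<'E'
import numpy as np, cv2
from scipy.spatial.transform import Rotation as R
from workcell import arm
def ray(s,uv,tool=None):
    K=s["intrinsics"];p=np.array([(uv[0]-K[0][2])/K[0][0],(uv[1]-K[1][2])/K[1][1]]);q=p.copy()
    for _ in range(20): q=p/(1+s["k1"]*(q@q))
    T=np.array(s["pose"]) if "pose" in s else tool@np.array(s["tool_from_camera"])
    return T[:3,3],T[:3,:3]@np.array([q[0],-q[1],-1])
def onz(s,uv,z,tool=None):
    o,d=ray(s,uv,tool);return o+d*(z-o[2])/d[2]
def proj(s,P,tool=None):
    T=np.array(s["pose"]) if "pose" in s else tool@np.array(s["tool_from_camera"])
    c=T[:3,:3].T@(np.array(P)-T[:3,3]);q=np.array([c[0]/-c[2],-c[1]/-c[2]]);q=q*(1+s["k1"]*(q@q))
    K=s["intrinsics"];return np.array([K[0][0]*q[0]+K[0][2],K[1][1]*q[1]+K[1][2]])
def toolT():
    st=arm.read_state();T=np.eye(4);T[:3,3]=st["tool_pos"];r=np.array(st["ee_rot"])
    T[:3,:3]=R.from_euler("xyz",r).as_matrix() if r.size==3 else r;return T
def save(s,n): cv2.imwrite("pics/"+n,s["pixels"][:,:,::-1])
E
python3 - <<'E'
from h import *
np.set_printoptions(precision=1,suppress=True)
print(arm.read_state())
Z=dict(base_face=40,large_dowel_top=52,small_dowel_top=62,stage=44,cover_face=0,cell_cover=0,mallet=0,mallet_grip=33,mallet_face=0,media_bottle=0,beaker=0,vial=0)
pics={n:arm.snapshot(n) for n in("top","scene")}
for n,s in pics.items():
    save(s,n+".png");print(n,np.array(s["pose"])[:3,3])
    for k,z in Z.items():
        for r in arm.spot_point(s,k)[:2]: print(k,np.round(r["score"],2),np.array(r["at"]),onz(s,r["at"],z))
E
```

```text
{'time_s': 0.0, 'joint_positions': array([-1.4,  0.3,  1.5,  0. ,  1.3, -0.2]), 'joint_vel': array([-0.,  0., -0., -0., -0., -0.]), 'joint_torque': array([  0. , -44.6, -29.1,  -0. ,   0. ,  -0. ]), 'tool_pos': array([ 217. , -504.8,  255.5]), 'ee_rot': array([-3.1, -0. ,  0.4]), 'ft_force': array([-0.5,  0.2, -0. ]), 'ft_torque': array([ 0., -0.,  0.]), 'gripper_force': 0.0, 'width': 85.06050845699852}
top [ 479.9   11.4 1314.2]
base_face 0.83 [309.8 278.9] [491.6  19.5  40. ]
base_face 0.57 [449.  291.8] [ 455.2 -293.8   40. ]
large_dowel_top 0.77 [289.4 284.3] [480.6  65.2  52. ]
stage 0.67 [312.5 280.8] [487.2  13.5  44. ]
cover_face 0.63 [192.5 280.8] [494.2 290.3   0. ]
cover_face 0.63 [232.2 214.5] [646.2 197.    0. ]
cell_cover 0.58 [194.7 280.1] [495.7 285.2   0. ]
mallet 0.66 [450.2 270.3] [ 504.4 -308.1    0. ]
mallet_grip 0.65 [447.7 289. ] [ 461.5 -292.8   33. ]
mallet_face 0.74 [447.  272.5] [ 499.4 -300.4    0. ]
media_bottle 0.98 [234.  213.3] [648.9 192.7   0. ]
media_bottle 0.53 [394.  210.1] [ 648.5 -181.2    0. ]
beaker 0.93 [393. 208.] [ 653.5 -179.     0. ]
vial
[... 156 characters left out ...]
40. ]
base_face 0.58 [269.6 370.8] [456.3 326.4  40. ]
large_dowel_top 0.76 [344.3 274.7] [477.2  66.1  52. ]
small_dowel_top 0.4 [348.8 244.3] [517.2 -37.9  62. ]
stage 0.69 [262.  368.8] [463.8 331.8  44. ]
stage 0.46 [347.2 270.3] [486.5  33.6  44. ]
cover_face 0.97 [265.4 366.8] [495.4 282.2  -0. ]
cell_cover 0.93 [261.2 370.1] [496.4 290.8  -0. ]
mallet 0.88 [398.6 231. ] [ 502.9 -306.3    0. ]
mallet_face 0.94 [398.6 227.9] [ 510.  -326.8    0. ]
media_bottle 0.73 [223.  309.1] [646.4 191.8   0. ]
beaker 0.92 [320.4 235.9] [ 657.7 -182.5    0. ]
beaker 0.59 [397.6 228.7] [ 510.4 -320.2    0. ]
vial 0.74 [349.6 246.1] [ 570.  -160.9    0. ]
vial 0.57 [349.  219.9] [ 644.6 -318.4    0. ]
```

View pics/top.png

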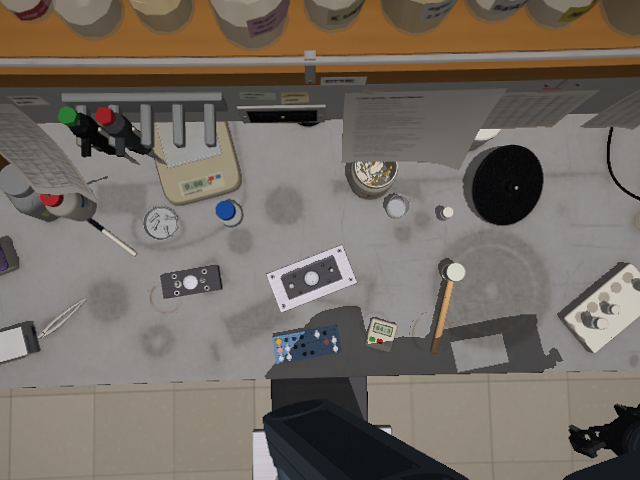

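View pics/scene.png

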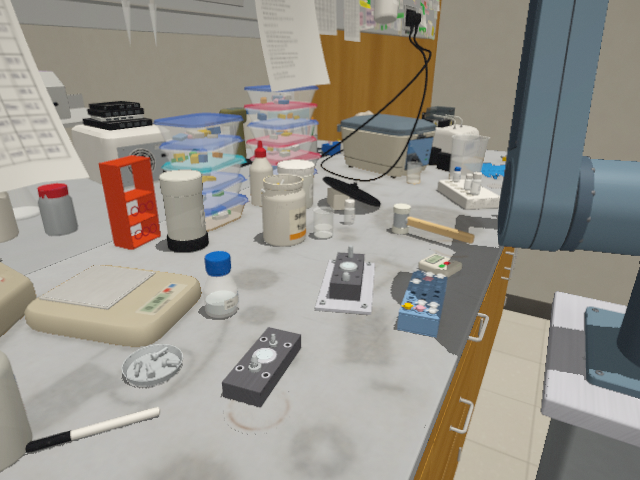

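The top view shows the base at about (311,279) with its large dowel to the lower left, the cover at (191,282), the mallet head at (454,271) with the handle end at (435,350), the bottle at (230,212), the beaker at (397,206) and the vial at (445,213). In the scene view the small dowel is at about (350,250).

```bash
cat >> h.py <<'E'
def plan(x,y,z,yaw):
    T=toolT();D=np.eye(4);D[:3,:3]=R.from_euler("xyz",[np.pi,0,yaw]).as_matrix();D[:3,3]=[x,y,z]
    M=np.linalg.inv(T)@D
    print("move t",np.round(M[:3,3],1),"r",np.round(R.from_matrix(M[:3,:3]).as_rotvec(),3),"from",np.round(T[:3,3],1),"yaw",np.round(R.from_matrix(T[:3,:3]).as_euler("xyz"),3))
E
python3 - <<'E'
from h import *
np.set_printoptions(precision=1,suppress=True)
s=arm.snapshot("top")
print(arm.nose_length)
for k,z in(("mallet",40),("cell_cover",24),("cell_base",8)):
    r=arm.silhouettes(s,k)[0];m=r["mask"].astype(np.uint8)
    rect=cv2.minAreaRect(cv2.findNonZero(m));b=cv2.boxPoints(rect)
    print(k,r["score"],rect,[onz(s,p,z)[:2] for p in b])
w=arm.snapshot("wrist");print(w["tool_from_camera"],w["intrinsics"])
head=onz(s,(454.5,271),66);end=onz(s,(435,350),40);d=(head-end)[:2];print(head,end,np.arctan2(d[1],d[0]))
plan(440,-295,230,np.arctan2(d[1],d[0]))
E
```

```text
25.0
mallet 0.71 ((440.6256103515625, 306.17315673828125), (23.37933349609375, 92.94709777832031), 18.90457534790039) [array([ 335.1, -211.8]), array([ 530.8, -286.7]), array([ 512.5, -336.1]), array([ 317.2, -260.8])]
cell_cover 0.75 ((190.8783721923828, 281.770263671875), (23.837852478027344, 60.00563049316406), 80.53767395019531) [array([509.1, 359.2]), array([528.2, 226.3]), array([474.6, 218.1]), array([455.9, 350.8])]
cell_base 0.78 ((310.8835754394531, 277.99951171875), (41.95636749267578, 82.3555908203125), 68.42869567871094) [array([506.6, 123. ]), array([572.6, -55.6]), array([481.3, -88.9]), array([416.1,  89.2])]
[[   0.     1.     0.3   79.5]
 [   1.     0.    -0.     0.5]
 [  -0.     0.3   -1.  -117.4]
 [   0.     0.     0.     1. ]] [[386.9   0.  323.4]
 [  0.  386.9 241.1]
 [  0.    0.    1. ]]
[ 501.4 -301.5   66. ] [ 326.  -257.4   40. ] -0.24607202808044126
move t [ 287.8 -105.3   26.3] r [-0.  -0.   0.7] from [ 217.1 -505.3  256.3] yaw [-3.1 -0.   0.4]
```

>>> move_arm([
  {"translation": [288, -105, 26], "rotation": [0, 0, 0.65]},
  {"translation": [288, -105, 26], "rotation": [0, 0, 0.65]},
  {"translation": [288, -105, 26], "rotation": [0, 0, 0.65]},
  {"translation": [288, -105, 26], "rotation": [0, 0, 0.65]},
  {"translation": [288, -105, 26], "rotation": [0, 0, 0.65]},
  {"translation": [288, -105, 26], "rotation": [0, 0, 0.65]},
  {"translation": [288, -105, 26], "rotation": [0, 0, 0.65]},
  {"translation": [288, -105, 26], "rotation": [0, 0, 0.65]},
  {"translation": [288, -105, 26], "rotation": [0, 0, 0.65]},
  {"translation": [288, -105, 26], "rotation": [0, 0, 0.65]},
], jaw=60, squeeze=110)

```text
time_s: 2.55
tool_pos: [439.7, -296.0, 230.4]
ee_rot: [3.141, 0.0, -0.245]
ft_force: [1.0, 0.6, 0.7]
width: 60.1
gripper_force: 0.0
```

```bash
python3 - <<'E'
from h import *
np.set_printoptions(precision=1,suppress=True)
T=toolT();s=arm.snapshot("wrist");save(s,"w1.png")
for k,z in dict(mallet=0,mallet_grip=33,mallet_face=0).items():
    for r in arm.spot_point(s,k)[:1]: print(k,np.round(r["score"],2),np.array(r["at"]),onz(s,r["at"],z,T))
r=arm.silhouettes(s,"mallet")[0];m=r["mask"]
print(r["score"],r["extent"])
# handle midline, per column/row centroids mapped at z=43 (top of handle)
ys,xs=np.nonzero(m)
for row in range(ys.min(),ys.max(),20):
    x=xs[ys==row]; print(row,x.min(),x.max(),onz(s,(x.mean(),row),43.5,T)[:2])
plan(440,-295,230,-0.246)
E
```

```text
mallet 0.7 [317.1 138.8] [ 500.1 -306.1    0. ]
mallet_grip 0.67 [313.5 198.9] [ 455.6 -292.1   33. ]
mallet_face 0.52 [312.4 196.5] [ 451.5 -289.3    0. ]
0.98 [284.3, 112.9, 344.4, 353.5]
113 313 315 [ 521.2 -309.7]
133 287 342 [ 506.9 -306.4]
153 287 342 [ 492.4 -302.7]
173 305 325 [ 477.3 -299.2]
193 305 324 [ 462.  -294.9]
213 305 323 [ 446.3 -290.4]
233 304 323 [ 430.  -285.8]
253 304 322 [ 413.3 -281. ]
273 304 322 [ 395.8 -276.5]
293 304 321 [ 377.8 -271.4]
313 304 321 [ 359.  -266.5]
333 303 320 [ 339.6 -260.5]
move t [ 0.  -1.   0.4] r [ 0. -0.  0.] from [ 439.7 -296.   230.4] yaw [ 3.1 -0.  -0.2]
```

View pics/w1.png

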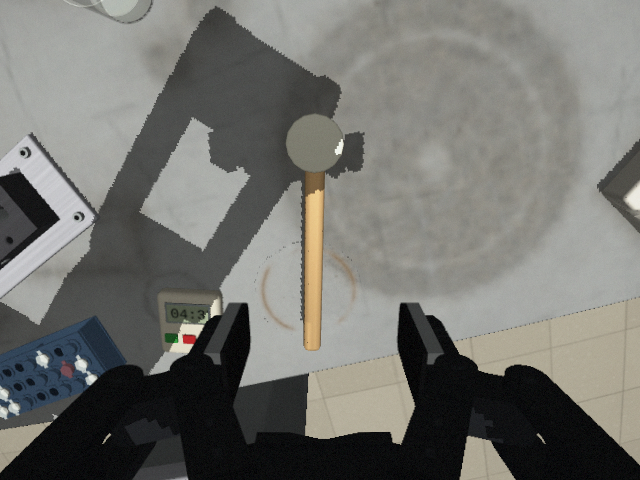

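The wrist view shows the mallet head at (315,143) and the handle running straight down to (312,350), free on both sides.

```bash
python3 - <<'E'
from h import *
T=toolT();s=arm.snapshot("wrist")
h=onz(s,(315,142.5),66,T)[:2];p=np.array([462.,-294.9]);q=np.array([359,-266.5]);yaw=np.arctan2(*(p-q)[::-1]);u=np.array([np.cos(yaw),np.sin(yaw)])
hh=q+u*(u@(h-q));g=hh-43*u
print(h,hh,yaw,g)
plan(*g,100,yaw);plan(*g,38,yaw)
E
```

```text
[ 501.26468712 -305.75571234] [ 501.2722035  -305.72845223] -0.26904304502329124 [ 459.81909819 -294.29866397]
move t [ 19.   -6.4 130.4] r [ 0.    -0.     0.023] from [ 439.8 -295.8  230.4] yaw [ 3.142 -0.    -0.246]
move t [ 19.   -6.4 192.4] r [ 0.    -0.     0.023] from [ 439.8 -295.8  230.4] yaw [ 3.142 -0.    -0.246]
```

>>> move_arm([
  {"translation": [19, -6.4, 60], "rotation": [0, 0, 0.023]},
  {"translation": [19, -6.4, 110], "rotation": [0, 0, 0.023]},
  {"translation": [19, -6.4, 150], "rotation": [0, 0, 0.023]},
  {"translation": [19, -6.4, 180], "rotation": [0, 0, 0.023]},
  {"translation": [19, -6.4, 191], "rotation": [0, 0, 0.023]},
  {"translation": [19, -6.4, 191], "rotation": [0, 0, 0.023]},
  {"translation": [19, -6.4, 191], "rotation": [0, 0, 0.023]},
])

```text
time_s: 3.55
tool_pos: [461.1, -294.6, 40.8]
ee_rot: [3.14, -0.002, -0.268]
ft_force: [-0.3, -0.8, 0.1]
width: 60.1
gripper_force: 0.0
```

>>> move_arm([
  {"translation": [0, 0, 0], "rotation": [0, 0, 0]},
  {"translation": [0, 0, 0], "rotation": [0, 0, 0]},
  {"translation": [0, 0, 0], "rotation": [0, 0, 0]},
  {"translation": [0, 0, 0], "rotation": [0, 0, 0]},
  {"translation": [0, 0, 0], "rotation": [0, 0, 0]},
  {"translation": [0, 0, 0], "rotation": [0, 0, 0]},
  {"translation": [0, 0, 0], "rotation": [0, 0, 0]},
  {"translation": [0, 0, 0], "rotation": [0, 0, 0]},
], jaw=5, squeeze=115)

```text
time_s: 4.35
tool_pos: [460.9, -293.9, 40.8]
ee_rot: [3.141, -0.002, -0.267]
ft_force: [-1.1, 1.8, 7.7]
width: 14.2
gripper_force: 112.1
```

>>> move_arm([
  {"translation": [0, 0, -20], "rotation": [0, 0, 0]},
  {"translation": [0, 0, -60], "rotation": [0, 0, 0]},
  {"translation": [0, 0, -110], "rotation": [0, 0, 0]},
  {"translation": [0, 0, -160], "rotation": [0, 0, 0]},
])

```text
time_s: 4.75
tool_pos: [459.4, -292.7, 200.3]
ee_rot: [-3.14, 0.002, -0.267]
ft_force: [0.7, -1.3, -3.3]
width: 14.0
gripper_force: 112.4
```

```bash
python3 - <<'E'
from h import *
print(arm.read_state()["ft_force"],arm.read_state()["width"],arm.read_state()["ft_torque"])
plan(528,-138,200,0.35)
E
```

```text
[ 0.69991722 -1.2845293  -3.32829317] 13.965356602098526 [0.00572034 0.06048192 0.03225499]
move t [  25.3 -167.3    0.4] r [-0.002  0.002 -0.617] from [ 459.4 -292.7  200.3] yaw [-3.14e+00  2.00e-03 -2.67e-01]
```

>>> move_arm([
  {"translation": [5, -35, 0], "rotation": [0, 0, -0.13]},
  {"translation": [10, -70, 0], "rotation": [0, 0, -0.27]},
  {"translation": [16, -110, 0], "rotation": [0, 0, -0.4]},
  {"translation": [22, -145, 0], "rotation": [0, 0, -0.53]},
  {"translation": [25, -167, 0], "rotation": [0, 0, -0.617]},
  {"translation": [25, -167, 0], "rotation": [0, 0, -0.617]},
  {"translation": [25, -167, 0], "rotation": [0, 0, -0.617]},
])

```text
time_s: 5.45
tool_pos: [528.1, -138.5, 199.0]
ee_rot: [-3.141, 0.001, 0.35]
ft_force: [-0.9, -0.7, -3.2]
width: 14.1
gripper_force: 112.8
```

```bash
python3 - <<'E'
from h import *
np.set_printoptions(precision=2,suppress=True)
T=toolT();s=arm.snapshot("wrist");save(s,"w2.png")
for k,z in dict(base_face=40,large_dowel_top=52,small_dowel_top=62,stage=44,mallet_face=150).items():
    for r in arm.spot_point(s,k)[:2]: print(k,np.round(r["score"],2),np.array(r["at"]),onz(s,r["at"],z,T),onz(s,r["at"],60,T)[:2])
for k in("cell_base","stage","small_dowel","large_dowel_top","mallet"):
  for r in arm.silhouettes(s,k)[:1]:
    m=r["mask"];ys,xs=np.nonzero(m);print(k,r["score"],r["extent"],xs.mean(),ys.mean())
print(T[:3,3],arm.read_state()["ee_rot"])
E
```

```text
base_face 0.55 [110.6 198.6] [495.57  16.72  40.  ] [503.35   7.43]
large_dowel_top 0.87 [ 41.1 204.9] [477.93  60.37  52.  ] [481.71  55.16]
small_dowel_top 0.52 [163.9 206.6] [511.26 -29.97  62.  ] [510.54 -29.33]
stage 0.96 [115. 202.] [495.74  11.22  44.  ] [502.04   4.  ]
cell_base 0.82 [15.3, 132.2, 248.2, 248.0] 137.55952520860265 188.70454812551415
stage 0.72 [90.5, 178.6, 136.0, 221.1] 112.04618226600985 200.01724137931035
small_dowel 0.81 [160.3, 196.6, 182.1, 210.9] 169.82876712328766 202.52739726027397
large_dowel_top 0.63 [18.3, 133.4, 250.3, 247.0] 137.58154684353903 188.7003829602432
[ 528.1  -138.52  199.03] [ 3.14 -0.    0.35]
```

View pics/w2.png

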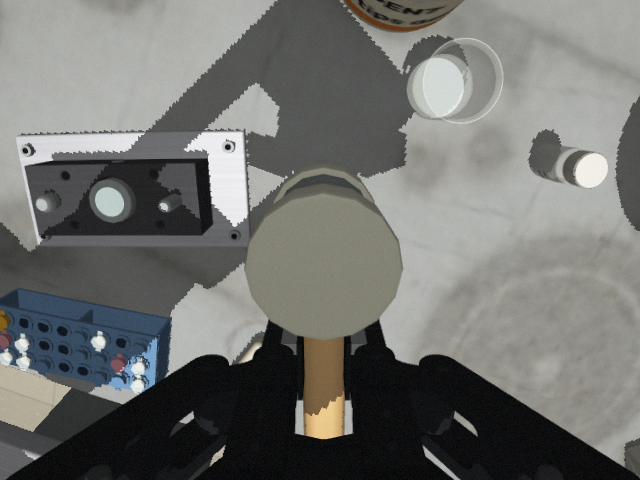

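The mallet is held level, with the head top at (324,265). The cell shows its plate screws at (27,150), (228,146) and (234,237), the large dowel at (42,204), the stage at (112,202) and the small dowel top at (163,206).

```bash
python3 - <<'E'
from h import *
from scipy.optimize import least_squares
np.set_printoptions(precision=2,suppress=True)
T=toolT();s=arm.snapshot("wrist")
obs=[(0,48,52,42,204),(0,0,44,113.5,201)]
scr=[(1,1,27,150),(1,-1,228,146),(-1,-1,234,237)]
def f(p):
    x,y,a,h,ix,iy=p;c,n=np.cos(a),np.sin(a);W=lambda X,Y,Z:proj(s,[x+c*X-n*Y,y+n*X+c*Y,Z],T)
    e=[W(X,Y,Z)-(u,v) for X,Y,Z,u,v in obs]+[W(0,-48,h)-(164,206)]+[W(i*ix,j*iy,13)-(u,v) for i,j,u,v in scr]
    return np.ravel(e)
r=least_squares(f,[494,15,.35,62,40,87]);print(r.x,r.fun)
x,y,a,h=r.x[:4];d=np.array([x+48*np.sin(a),y-48*np.cos(a)]);print("small",d)
# mallet head top centre in tool frame
hc=onz(s,(324,266),T[2,3]-6+33,T);print("head",(np.linalg.inv(T)@np.append(hc,1))[:3])
t=d-43*np.array([np.cos(a),np.sin(a)]);plan(*t,140,a)
E
```

```text
[495.93  13.34   0.35  63.79  36.46  81.99] [ 0.93  0.2  -2.25  0.23  0.57  0.97  0.4  -0.55  0.07 -0.25  0.32 -0.82]
small [512.32 -31.77]
head [ 43.6   0.7 -27. ]
move t [ -21.3 -106.6   59.3] r [-0.  0.  0.] from [ 528.4 -139.3  199.3] yaw [-3.14  0.    0.35]
```

>>> move_arm([
  {"translation": [-7, -36, 0], "rotation": [0, 0, 0]},
  {"translation": [-14, -72, 0], "rotation": [0, 0, 0]},
  {"translation": [-21.5, -107, 10], "rotation": [0, 0, 0]},
  {"translation": [-21.5, -107, 50], "rotation": [0, 0, 0]},
  {"translation": [-21.5, -107, 80], "rotation": [0, 0, 0]},
  {"translation": [-21.5, -107, 86], "rotation": [0, 0, 0]},
  {"translation": [-21.5, -107, 86], "rotation": [0, 0, 0]},
  {"translation": [-21.5, -107, 86], "rotation": [0, 0, 0]},
])

```text
time_s: 6.85
tool_pos: [472.8, -46.5, 114.6]
ee_rot: [3.14, -0.002, 0.349]
ft_force: [0.2, 0.5, -3.5]
width: 13.8
gripper_force: 113.0
```

```bash
python3 - <<'E'
from h import *
s=arm.snapshot("scene");c=s["pixels"][200:330,280:440];cv2.imwrite("pics/s2.png",cv2.resize(c,None,fx=4.5,fy=4.5,interpolation=cv2.INTER_CUBIC)[:,:,::-1])
plan(512.3-43*np.cos(.35),-31.8-43*np.sin(.35),107,.35)
print(proj(s,[512.3,-31.8,63]))
E
```

```text
move t [-1.1 -0.4  7.8] r [ 0.002 -0.002 -0.001] from [473.  -46.6 114.8] yaw [ 3.14e+00 -2.00e-03  3.49e-01]
[349.7711799  245.39939197]
```

View pics/s2.png

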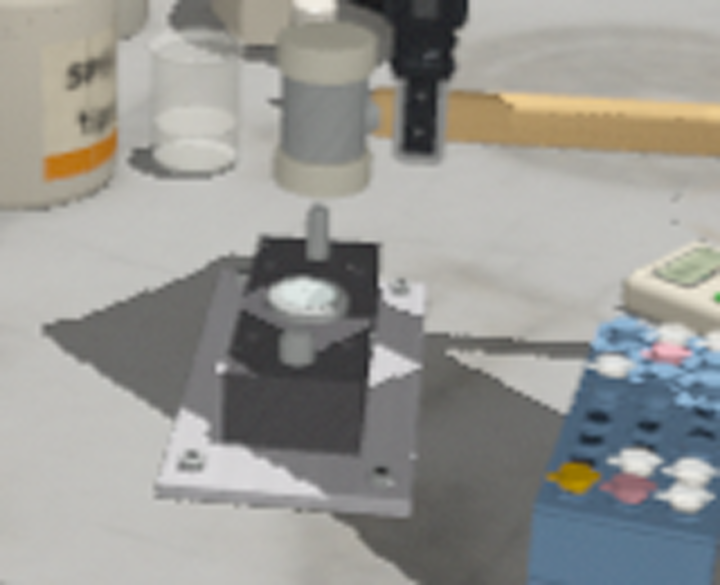

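The scene crop shows the mallet head, level, centred just above the small dowel (320,210 in the crop).

>>> move_arm([
  {"translation": [-1, 0, 4], "rotation": [0, 0, 0]},
  {"translation": [-1, 0, 8], "rotation": [0, 0, 0]},
  {"translation": [-1, 0, 10], "rotation": [0, 0, 0]},
  {"translation": [-1, 0, 11], "rotation": [0, 0, 0]},
  {"translation": [-1, 0, 12], "rotation": [0, 0, 0]},
  {"translation": [-1, 0, 13], "rotation": [0, 0, 0]},
  {"translation": [-1, 0, 14], "rotation": [0, 0, 0]},
])

```text
time_s: 7.6
tool_pos: [470.7, -46.5, 100.6]
ee_rot: [3.141, -0.0, 0.35]
ft_force: [-4.4, -1.0, 10.5]
width: 14.5
gripper_force: 115.3
```

>>> move_arm([
  {"translation": [0.5, 0, 1], "rotation": [0, 0, 0]},
  {"translation": [1, 0, 2], "rotation": [0, 0, 0]},
  {"translation": [1, 0, 3], "rotation": [0, 0, 0]},
  {"translation": [1, 0, 4], "rotation": [0, 0, 0]},
  {"translation": [1, 0, 5], "rotation": [0, 0, 0]},
])

```text
time_s: 8.1
tool_pos: [470.9, -46.4, 95.3]
ee_rot: [3.141, 0.001, 0.35]
ft_force: [-8.1, -2.8, 10.3]
width: 14.3
gripper_force: 115.3
```

>>> move_arm([
  {"translation": [0, 0, 1], "rotation": [0, 0, 0]},
  {"translation": [0, 0, 2], "rotation": [0, 0, 0]},
  {"translation": [0, 0, 2.5], "rotation": [0, 0, 0]},
])

```text
time_s: 8.4
tool_pos: [470.9, -46.4, 92.8]
ee_rot: [3.141, 0.001, 0.35]
ft_force: [-7.0, -2.2, 10.5]
width: 14.2
gripper_force: 115.3
```

```bash
python3 - <<'E'
from h import *
st=arm.read_state();print(st["ft_torque"],st["ft_force"])
s=arm.snapshot("scene");c=s["pixels"][200:330,280:440];cv2.imwrite("pics/s3.png",cv2.resize(c,None,fx=4.5,fy=4.5,interpolation=cv2.INTER_CUBIC)[:,:,::-1])
E
```

```text
[-0.18872007  0.9690674   0.02362015] [-7.00334845 -2.24664579 10.52189546]
```

View pics/s3.png

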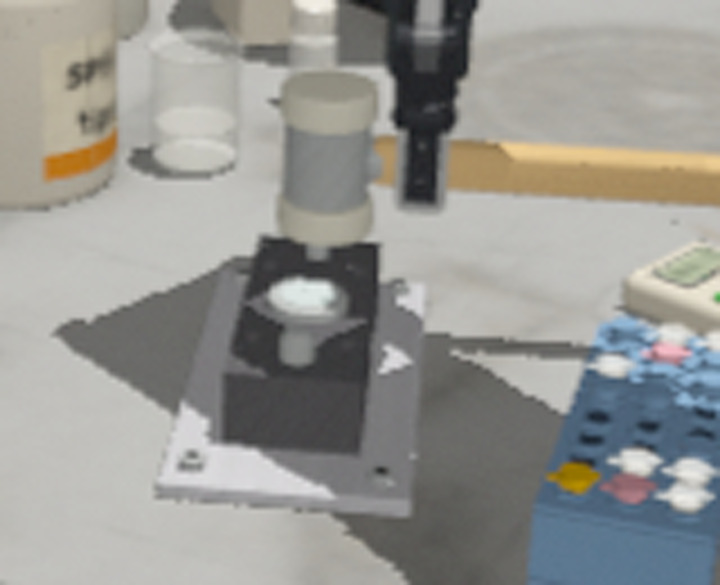

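The head is on the dowel, which is nearly home. There is a slight tilt, and the force is still only the sliding friction, so I'll continue until it hits the stop.

>>> move_arm([
  {"translation": [0, 0, 0.7], "rotation": [0, 0, 0]},
  {"translation": [0, 0, 1.4], "rotation": [0, 0, 0]},
  {"translation": [0, 0, 2], "rotation": [0, 0, 0]},
])

```text
time_s: 8.75
tool_pos: [470.9, -46.6, 91.8]
ee_rot: [3.141, 0.001, 0.351]
ft_force: [-13.3, -2.5, 24.9]
width: 14.4
gripper_force: 117.5
```

>>> move_arm([
  {"translation": [0, 0, -10], "rotation": [0, 0, 0]},
  {"translation": [0, 0, -40], "rotation": [0, 0, 0]},
  {"translation": [0, 0, -80], "rotation": [0, 0, 0]},
  {"translation": [0, 0, -110], "rotation": [0, 0, 0]},
  {"translation": [0, 0, -110], "rotation": [0, 0, 0]},
])

```text
time_s: 9.25
tool_pos: [474.5, -46.7, 204.2]
ee_rot: [3.136, -0.007, 0.35]
ft_force: [1.4, 0.9, -3.2]
width: 14.0
gripper_force: 113.5
```

```bash
python3 - <<'E'
from h import *
np.set_printoptions(precision=2,suppress=True)
plan(460,-294,150,-.267)
T=toolT();s=arm.snapshot("scene")
for k,z in dict(small_dowel_top=52,large_dowel_top=52).items():
    for r in arm.spot_point(s,k)[:1]: print(k,r["score"],r["at"])
print([proj(s,p) for p in ([512.3,-31.8,52],[512.3,-31.8,60],[479.5,58.4,52])])
c=s["pixels"][220:310,310:390];cv2.imwrite("pics/s4.png",cv2.resize(c,None,fx=6,fy=6,interpolation=cv2.INTER_CUBIC)[:,:,::-1])
E
```

```text
move t [-98.8 227.   54.8] r [ 0.   -0.01  0.62] from [474.5 -46.7 204.2] yaw [ 3.14 -0.01  0.35]
small_dowel_top 0.38 [350.7, 250.5]
large_dowel_top 0.72 [261.5, 368.7]
[array([349.59, 250.56]), array([349.72, 246.81]), array([344.99, 272.65])]
```

View pics/s4.png

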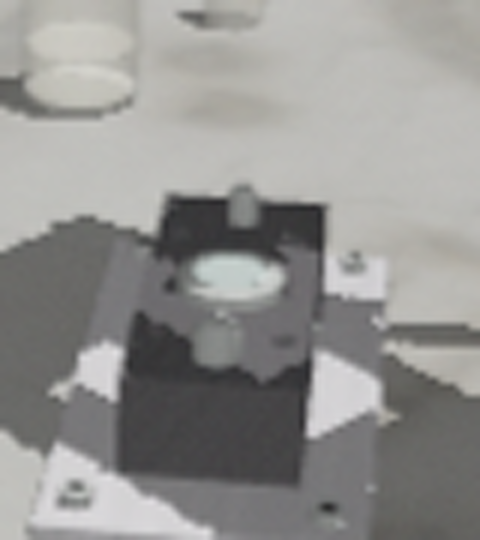

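The small dowel's top now images at row 250.8, and home would be 250.6, so it is home. Next I'll return the mallet to its original spot.

>>> move_arm([
  {"translation": [-16, 38, 0], "rotation": [0, 0, 0.1]},
  {"translation": [-33, 76, 0], "rotation": [0, 0, 0.2]},
  {"translation": [-50, 114, 0], "rotation": [0, 0, 0.31]},
  {"translation": [-66, 152, 10], "rotation": [0, 0, 0.42]},
  {"translation": [-83, 190, 30], "rotation": [0, 0, 0.52]},
  {"translation": [-99, 227, 60], "rotation": [0, 0, 0.62]},
  {"translation": [-99, 227, 100], "rotation": [0, 0, 0.62]},
  {"translation": [-99, 227, 140], "rotation": [0, 0, 0.62]},
  {"translation": [-99, 227, 155], "rotation": [0, 0, 0.62]},
  {"translation": [-99, 227, 155], "rotation": [0, 0, 0.62]},
])

```text
time_s: 10.4
tool_pos: [453.9, -291.3, 41.3]
ee_rot: [-3.138, 0.007, -0.271]
ft_force: [0.4, -0.9, -3.3]
width: 13.7
gripper_force: 116.1
```

>>> move_arm([
  {"translation": [0, 0, 1], "rotation": [0, 0, 0]},
  {"translation": [0, 0, 2], "rotation": [0, 0, 0]},
  {"translation": [0, 0, 2], "rotation": [0, 0, 0]},
])

```text
time_s: 10.7
tool_pos: [456.1, -292.6, 42.0]
ee_rot: [-3.141, 0.001, -0.27]
ft_force: [-0.0, 0.1, -3.1]
width: 14.0
gripper_force: 116.1
```

>>> move_arm([
  {"translation": [0, 0, 1], "rotation": [0, 0, 0]},
  {"translation": [0, 0, 2], "rotation": [0, 0, 0]},
  {"translation": [0, 0, 3], "rotation": [0, 0, 0]},
  {"translation": [0, 0, 3], "rotation": [0, 0, 0]},
])

```text
time_s: 11.1
tool_pos: [456.5, -293.1, 40.0]
ee_rot: [3.141, -0.0, -0.27]
ft_force: [-0.5, -0.0, -3.2]
width: 13.9
gripper_force: 116.3
```

>>> move_arm([
  {"translation": [0, 0, 1], "rotation": [0, 0, 0]},
  {"translation": [0, 0, 2], "rotation": [0, 0, 0]},
  {"translation": [0, 0, 2], "rotation": [0, 0, 0]},
  {"translation": [0, 0, 2], "rotation": [0, 0, 0]},
])

```text
time_s: 11.5
tool_pos: [456.4, -293.1, 39.7]
ee_rot: [3.141, -0.001, -0.27]
ft_force: [-4.7, 3.8, 13.6]
width: 13.7
gripper_force: 118.8
```

Contact. Next I'll back off 1 mm, open the jaws, and lift.

>>> move_arm([
  {"translation": [0, 0, -1], "rotation": [0, 0, 0]},
  {"translation": [0, 0, -1], "rotation": [0, 0, 0]},
])

```text
time_s: 11.7
tool_pos: [456.4, -293.1, 39.8]
ee_rot: [3.141, -0.0, -0.27]
ft_force: [-3.8, 2.8, 10.0]
width: 14.1
gripper_force: 117.6
```

>>> move_arm([
  {"translation": [0, 0, 0], "rotation": [0, 0, 0]},
  {"translation": [0, 0, 0], "rotation": [0, 0, 0]},
  {"translation": [0, 0, 0], "rotation": [0, 0, 0]},
  {"translation": [0, 0, 0], "rotation": [0, 0, 0]},
  {"translation": [0, 0, 0], "rotation": [0, 0, 0]},
  {"translation": [0, 0, -20], "rotation": [0, 0, 0]},
  {"translation": [0, 0, -60], "rotation": [0, 0, 0]},
  {"translation": [0, 0, -110], "rotation": [0, 0, 0]},
  {"translation": [0, 0, -160], "rotation": [0, 0, 0]},
  {"translation": [0, 0, -200], "rotation": [0, 0, 0]},
  {"translation": [0, 0, -200], "rotation": [0, 0, 0]},
], jaw=75)

```text
time_s: 12.8
tool_pos: [458.9, -295.4, 245.5]
ee_rot: [3.135, -0.011, -0.27]
ft_force: [-0.2, -0.3, 0.0]
width: 75.4
gripper_force: 0.0
```

```bash
python3 - <<'E'
from h import *
np.set_printoptions(precision=2,suppress=True)
T=toolT();s=arm.snapshot("wrist");save(s,"w3.png")
r=arm.silhouettes(s,"mallet")[0];print(r["score"],r["extent"])
plan(480,240,240,.143)
E
```

```text
0.75 [288.3, 141.8, 347.4, 366.6]
move t [-119.9 -520.3   -1.1] r [ 0.   -0.   -0.41] from [ 456.7 -293.4  239.8] yaw [ 3.14 -0.   -0.27]
```

View pics/w3.png

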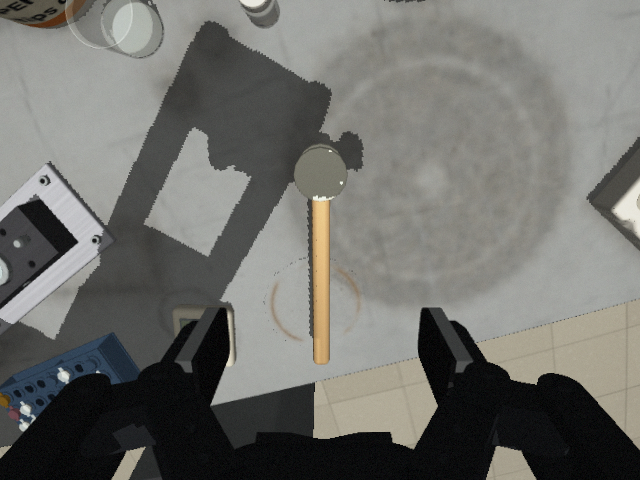

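The mallet stands on the bench at the spot it came from, head at (320,172), clear of the cell. Now to the cover.

>>> move_arm([
  {"translation": [-10, -45, 0], "rotation": [0, 0, -0.03]},
  {"translation": [-21, -90, 0], "rotation": [0, 0, -0.07]},
  {"translation": [-32, -135, 0], "rotation": [0, 0, -0.1]},
  {"translation": [-43, -180, 0], "rotation": [0, 0, -0.13]},
  {"translation": [-53, -225, 0], "rotation": [0, 0, -0.16]},
  {"translation": [-64, -270, 0], "rotation": [0, 0, -0.2]},
  {"translation": [-74, -315, 0], "rotation": [0, 0, -0.23]},
  {"translation": [-84, -360, 0], "rotation": [0, 0, -0.26]},
  {"translation": [-95, -405, 0], "rotation": [0, 0, -0.3]},
  {"translation": [-105, -450, 0], "rotation": [0, 0, -0.33]},
  {"translation": [-116, -495, 0], "rotation": [0, 0, -0.36]},
  {"translation": [-126, -540, 0], "rotation": [0, 0, -0.4]},
  {"translation": [-131, -559, 0], "rotation": [0, 0, -0.41]},
  {"translation": [-131, -559, 0], "rotation": [0, 0, -0.41]},
  {"translation": [-131, -559, 0], "rotation": [0, 0, -0.41]},
  {"translation": [-131, -559, 0], "rotation": [0, 0, -0.41]},
])

```text
time_s: 14.5
tool_pos: [479.0, 279.4, 237.7]
ee_rot: [3.141, 0.002, 0.139]
ft_force: [1.2, -0.1, -0.2]
width: 74.6
gripper_force: 0.0
```

```bash
python3 - <<'E'
from h import *
np.set_printoptions(precision=2,suppress=True)
T=toolT();s=arm.snapshot("wrist");save(s,"w4.png")
for k in("cell_cover","cover_face"):
    for r in arm.spot_point(s,k)[:1]: print(k,r["score"],r["at"],onz(s,r["at"],0,T))
r=arm.silhouettes(s,"cell_cover")[0];print(r["score"],r["extent"])
b=cv2.boxPoints(cv2.minAreaRect(cv2.findNonZero(r["mask"].astype(np.uint8))));print(b,[onz(s,p,24,T)[:2] for p in b])
print(T[:3,3])
E
```

```text
cell_cover 0.87 [313.9, 189.3] [492.04 289.11   0.  ]
0.75 [234.3, 159.3, 389.3, 226.8]
[[235.44 224.5 ]
 [236.07 157.69]
 [390.18 159.13]
 [389.55 225.94]] [array([455.66, 354.26]), array([514.37, 357.96]), array([531.08, 228.7 ]), array([473.24, 218.16])]
[478.96 279.4  237.71]
```

View pics/w4.png

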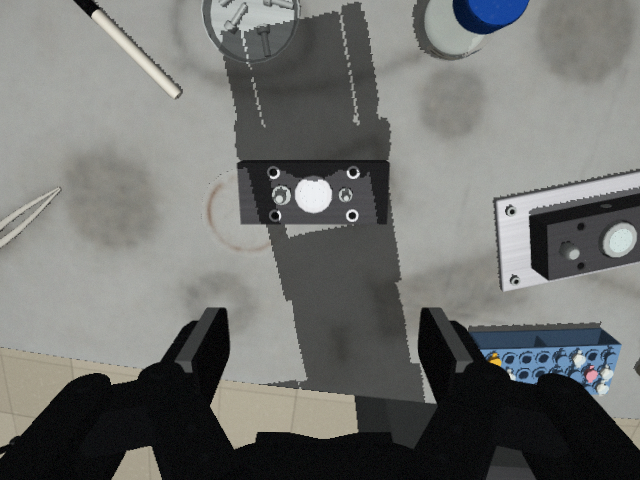

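The wrist view shows the cover with its rim at (313,194), the thick barb on the left at (282,195), the thin one on the right at (346,195), and screw holes at (274,172), (351,173), (352,216) and (275,216). The thick end is therefore towards +y, as on the base.

```bash
python3 - <<'E'
from h import *
np.set_printoptions(precision=3,suppress=True)
T=toolT();s=arm.snapshot("wrist")
H=np.array([onz(s,p,24,T)[:2] for p in[(274,172.5),(351.5,173),(352.5,215.5),(275,216)]])
r=onz(s,(313.5,194.5),27,T)[:2];v=(H[0]-H[1])+(H[3]-H[2]);yaw=np.arctan2(-v[0],v[1])
print(H,H.mean(0),r,yaw)
c=(H.mean(0)+r)/2
plan(*c,120,yaw+np.pi/2)
E
```

```text
[[507.131 325.274]
 [515.79  259.492]
 [478.892 252.664]
 [469.034 320.53 ]] [492.712 289.49 ] [493.39  289.281] 0.13767719874105996
move t [ 14.6  -7.8 118.9] r [ 0.   -0.   -1.57] from [479.6 279.7 238.9] yaw [ 3.142 -0.     0.138]
```

>>> move_arm([
  {"translation": [14.6, -7.8, 20], "rotation": [0, 0, -0.14]},
  {"translation": [14.6, -7.8, 40], "rotation": [0, 0, -0.28]},
  {"translation": [14.6, -7.8, 60], "rotation": [0, 0, -0.42]},
  {"translation": [14.6, -7.8, 80], "rotation": [0, 0, -0.56]},
  {"translation": [14.6, -7.8, 100], "rotation": [0, 0, -0.7]},
  {"translation": [14.6, -7.8, 119], "rotation": [0, 0, -0.84]},
  {"translation": [14.6, -7.8, 119], "rotation": [0, 0, -0.98]},
  {"translation": [14.6, -7.8, 119], "rotation": [0, 0, -1.12]},
  {"translation": [14.6, -7.8, 119], "rotation": [0, 0, -1.26]},
  {"translation": [14.6, -7.8, 119], "rotation": [0, 0, -1.4]},
  {"translation": [14.6, -7.8, 119], "rotation": [0, 0, -1.54]},
  {"translation": [14.6, -7.8, 119], "rotation": [0, 0, -1.57]},
  {"translation": [14.6, -7.8, 119], "rotation": [0, 0, -1.57]},
], jaw=78)

```text
time_s: 16.05
tool_pos: [493.1, 289.9, 120.1]
ee_rot: [3.141, -0.0, 1.709]
ft_force: [0.0, -0.3, -0.4]
width: 78.1
gripper_force: 0.0
```

```bash
python3 - <<'E'
from h import *
np.set_printoptions(precision=2,suppress=True)
T=toolT();s=arm.snapshot("wrist");save(s,"w5.png")
plan(493,289.4,30,1.709);plan(493,289.4,120,1.709)
print([proj(s,[493-27.5*np.sin(.138)*k,289.4+27.5*np.cos(.138)*k,24+z],T) for k,z in((1,20),(-1,17))],proj(s,[493,289.4,27],T))
E
```

```text
move t [-0.6 -0.1 90. ] r [ 0. -0. -0.] from [493. 290. 120.] yaw [ 3.14 -0.    1.71]
move t [-0.6 -0.1  0. ] r [ 0. -0. -0.] from [493. 290. 120.] yaw [ 3.14 -0.    1.71]
[array([322.22, 220.43]), array([322.29, 312.52])] [322.32 258.66]
```

View pics/w5.png

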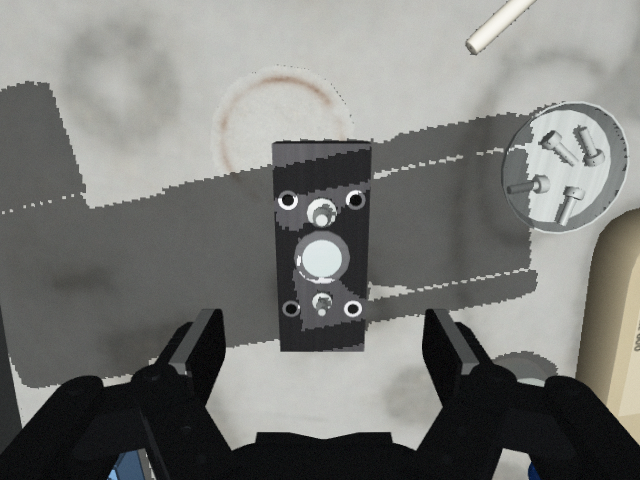

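The rim at (322,258) matches its predicted pixel, and the cover lies straight between the fingers, thick barb ahead. I'll descend and grip.

>>> move_arm([
  {"translation": [-0.6, 0, 40], "rotation": [0, 0, 0]},
  {"translation": [-0.6, 0, 70], "rotation": [0, 0, 0]},
  {"translation": [-0.6, 0, 85], "rotation": [0, 0, 0]},
  {"translation": [-0.6, 0, 90], "rotation": [0, 0, 0]},
  {"translation": [-0.6, 0, 90], "rotation": [0, 0, 0]},
  {"translation": [-0.6, 0, 90], "rotation": [0, 0, 0]},
])

```text
time_s: 16.7
tool_pos: [493.6, 289.9, 30.8]
ee_rot: [3.14, -0.0, 1.709]
ft_force: [1.0, 0.1, -0.1]
width: 78.0
gripper_force: 0.0
```

>>> move_arm([
  {"translation": [0, 0, 0], "rotation": [0, 0, 0]},
  {"translation": [0, 0, 0], "rotation": [0, 0, 0]},
  {"translation": [0, 0, 0], "rotation": [0, 0, 0]},
  {"translation": [0, 0, 0], "rotation": [0, 0, 0]},
  {"translation": [0, 0, 0], "rotation": [0, 0, 0]},
  {"translation": [0, 0, 0], "rotation": [0, 0, 0]},
], jaw=45, squeeze=110)

```text
time_s: 17.3
tool_pos: [493.2, 290.0, 31.7]
ee_rot: [3.14, -0.0, 1.71]
ft_force: [-2.3, -0.1, 8.5]
width: 51.6
gripper_force: 115.6
```

>>> move_arm([
  {"translation": [0, 0, -10], "rotation": [0, 0, 0]},
  {"translation": [0, 0, -40], "rotation": [0, 0, 0]},
  {"translation": [0, 0, -90], "rotation": [0, 0, 0]},
  {"translation": [0, 0, -130], "rotation": [0, 0, 0]},
  {"translation": [0, 0, -170], "rotation": [0, 0, 0]},
  {"translation": [-40, -22, -170], "rotation": [0, 0, -0.03]},
  {"translation": [-80, -43, -170], "rotation": [0, 0, -0.06]},
  {"translation": [-120, -65, -170], "rotation": [0, 0, -0.09]},
  {"translation": [-160, -87, -170], "rotation": [0, 0, -0.12]},
  {"translation": [-200, -108, -170], "rotation": [0, 0, -0.15]},
  {"translation": [-240, -130, -170], "rotation": [0, 0, -0.18]},
  {"translation": [-280, -151, -170], "rotation": [0, 0, -0.21]},
  {"translation": [-301, -162, -170], "rotation": [0, 0, -0.21]},
  {"translation": [-301, -162, -170], "rotation": [0, 0, -0.21]},
  {"translation": [-301, -162, -170], "rotation": [0, 0, -0.21]},
])

```text
time_s: 18.8
tool_pos: [373.8, -31.0, 200.1]
ee_rot: [3.141, -0.0, 1.917]
ft_force: [0.3, 1.1, -4.6]
width: 51.5
gripper_force: 116.5
```

```bash
python3 - <<'E'
from h import *
np.set_printoptions(precision=2,suppress=True)
st=arm.read_state();print(st["ft_force"],st["ft_torque"],st["width"])
T=toolT();s=arm.snapshot("wrist");save(s,"w6.png")
for k,z in dict(base_face=40,large_dowel_top=52,small_dowel_top=52,stage=44,cover_face=170).items():
    for r in arm.spot_point(s,k)[:2]: print(k,np.round(r["score"],2),np.array(r["at"]),onz(s,r["at"],z,T))
x,y,a=495.93,13.34,.35
for Y,z in((48,52),(0,44),(-48,52)): print("pred",proj(s,[x-np.sin(a)*Y,y+np.cos(a)*Y,z],T))
m=arm.silhouettes(s,"stage")[:1]
for r in m:
    p=cv2.findNonZero(r["mask"].astype(np.uint8));print(r["score"],r["extent"],cv2.minEnclosingCircle(p))
m=arm.silhouettes(s,"cell_base")[0];print(m["score"],m["extent"])
g=cv2.cvtColor(s["pixels"],cv2.COLOR_RGB2GRAY)
print(cv2.HoughCircles(g,cv2.HOUGH_GRADIENT,1,25,param1=120,param2=18,minRadius=6,maxRadius=30))
E
```

```text
[ 0.32  1.07 -4.57] [ 0.   -0.02 -0.04] 51.47372399727418
large_dowel_top 0.8 [510.3 159.6] [477.81  61.04  52.  ]
small_dowel_top 0.73 [492.  285.7] [509.73 -28.13  52.  ]
stage 0.56 [494.9 224.4] [493.25  15.    44.  ]
cover_face 0.79 [324.8 309.3] [374.73 -30.59 170.  ]
pred [510.67 164.02]
pred [497.01 227.6 ]
pred [492.83 290.83]
0.94 [469.7, 200.7, 515.7, 243.3] ((493.186279296875, 222.1568603515625), 22.95787811279297)
0.74 [410.8, 92.1, 548.5, 314.6]
[[[494.5 222.5  21.7]
  [323.5 275.5  23.8]
  [319.5 342.5  27.2]
  [379.5 252.5  15. ]
  [302.5  34.5   9.6]
  [289.5 116.5   7.4]
  [333.5 119.5  19.4]
  [367.5 411.5  10.6]
  [267.5 252.5   9.4]
  [278.5 411.5  10.6]
  [326.5  68.5  10. ]
  [330.5  40.5   9.6]
  [285.5 141.5   7.4]
  [608.5 404.5  12.2]
  [321.5  95.5   7. ]
  [358.5  47.5   9.6]
  [323.5 413.5  12.2]
  [538.5 109.5   8.2]]]
```

```bash
python3 - <<'E'
from h import *
from scipy.optimize import least_squares
np.set_printoptions(precision=2,suppress=True)
T=toolT();s=arm.snapshot("wrist")
g=cv2.cvtColor(s["pixels"],cv2.COLOR_RGB2GRAY)
print("stage",onz(s,(494,222.4),44,T))
for n,(u,v) in dict(L=(510,160),S=(492,286)).items():
    c=g[v-14:v+15,u-14:u+15];t,b=cv2.threshold(c,0,255,cv2.THRESH_OTSU)
    k,l,st,ce=cv2.connectedComponentsWithStats(b);i=1+np.argmax(st[1:,4]);print(n,t,st[i],ce[i]+[u-14,v-14])
    print(c[::2,::2])
obs=[(0,48,52,510.3,159.6),(0,-48,52,492,285.7),(0,0,44,494,222.5)]
def f(p):
    x,y,a=p;return np.ravel([proj(s,[x-np.sin(a)*Y,y+np.cos(a)*Y,Z],T)-(u,v) for _,Y,Z,u,v in obs])
r=least_squares(f,[494,15,.35]);print(r.x,r.fun)
i=np.linalg.inv(T);print("rim pred",proj(s,(T@[0,0,4.7,1])[:3],T), "rim in tool",(i@np.append(onz(s,(323.5,275.5),T[2,3]-4.7,T),1))[:3])
E
```

```text
stage [491.68  17.39  44.  ]
L 76.0 [  1   0  28  25 540] [511.93 157.09]
[[ 48  46  46  66  96  97  99  99  98  94  96  96  96  99  96]
 [ 46  49  47  47  48  71  99 102  98  96  96  93  96 101  96]
 [ 45  46  43  53  62  92  98  96  98  97  95  96  93 102  96]
 [ 45  63  82  86  91  92  95 100 108  97  98  93  95  99  97]
 [ 65  77  84  88  89  96 100 101 100 110  96  95  95  98  96]
 [ 75  80  84  89  96 104 112 113 116 172 106  95  96 101  97]
 [ 75  80  84  90 101 114 115 116 119 117 115  95  98  97  98]
 [ 75  77  84  91 104 115 117 120 121 120 109  96  97  96  90]
 [ 71  73  80  89 109 115 111 118 118 115 109  97  98 101  95]
 [ 66  73  76  84 102 117 118 119 118 116  92  95  97  97  93]
 [ 71  68  74  82  83 114 112 118 119 105  52  54  75  96  95]
 [ 55  66  69  73  78  82 102 105  88  55  45  45  48  47  96]
 [ 51  43  43  60  68  69  73  71  50  46  45  47  50  52  96]
 [ 49  42  45  43  46  45  46  43  45  48  46  49  45  47  46]
 [ 44  45  48  42  47  48  46  44  46  48  45  45  46  46  46]]
S 153.0 [ 9 13  9  9 59] [491.25 289.14]
[[ 50  48  45  49  46  94  96  96  95  
[... 324 characters left out ...]
3  96  96  96]
 [ 96  97 101 108 110 125 132 130 111 100 101  96  95  99  94]
 [100  95  98 104 135 151 185 224 193 101  96  96  96  96  98]
 [ 99  97  97 104 138 190 229 229 229 152  97  97  93  92 100]
 [101  99  99  98 126 210 231 231 228 132  95  97  96  97 100]
 [ 98  96 100  99  98 153 221 224 185  99  96  98  99  98  97]
 [ 98  98 102 102 101  97  93 100 101  99  95  96  95  97  95]
 [ 96  99  97  97 100  97  96 102 103 100  96  93  97  99  96]
 [ 99  97  97  98  98  93  96  99 104  97  95  91  99 101  96]
 [ 99  99 102  97  98  99  96 103 102  99  98  99  96 101  95]]
[493.02  17.49   0.35] [-0.74 -1.07 -0.83  0.9   1.63  0.37]
rim pred [322.45 342.54] rim in tool [26.54  0.38  4.71]
```

```bash
python3 - <<'E'
from h import *
np.set_printoptions(precision=3,suppress=True)
T=toolT();s=arm.snapshot("wrist")
L=onz(s,(510.5,161.5),52,T)[:2];S=onz(s,(491.3,289.1),52,T)[:2];d=L-S
c=(L+S)/2;a=np.arctan2(-d[0],d[1]);print(L,S,np.hypot(*d),c,a)
# cover centre in tool about (-0.5,0)
plan(c[0]+.5*-np.sin(a),c[1]+.5*np.cos(a),200,a+np.pi/2)
E
```

```text
[478.201  60.923] [510.475 -29.572] 96.07856982739827 [494.338  15.675] 0.34258006535829366
move t [  2.6 128.7  -0.3] r [-0.    -0.     0.007] from [374.1 -30.4 199.7] yaw [-3.141 -0.     1.921]
```

>>> move_arm([
  {"translation": [1, 40, 0], "rotation": [0, 0, 0.007]},
  {"translation": [2, 80, 0], "rotation": [0, 0, 0.007]},
  {"translation": [2.6, 115, 0], "rotation": [0, 0, 0.007]},
  {"translation": [2.6, 128.7, 20], "rotation": [0, 0, 0.007]},
  {"translation": [2.6, 128.7, 60], "rotation": [0, 0, 0.007]},
  {"translation": [2.6, 128.7, 90], "rotation": [0, 0, 0.007]},
  {"translation": [2.6, 128.7, 104], "rotation": [0, 0, 0.007]},
  {"translation": [2.6, 128.7, 104], "rotation": [0, 0, 0.007]},
  {"translation": [2.6, 128.7, 104], "rotation": [0, 0, 0.007]},
  {"translation": [2.6, 128.7, 104], "rotation": [0, 0, 0.007]},
])

```text
time_s: 20.3
tool_pos: [495.3, 15.5, 97.0]
ee_rot: [3.139, 0.001, 1.913]
ft_force: [-0.1, -1.0, -4.0]
width: 51.0
gripper_force: 116.6
```

```bash
python3 - <<'E'
from h import *
a=.3426
plan(494.34-.5*np.sin(a),15.68+.5*np.cos(a),90,a+np.pi/2)
s=arm.snapshot("scene")
for k in("cell_cover","cover_face"): print([ (r["score"],r["at"]) for r in arm.spot_point(s,k)[:1]])
print(proj(s,[494.34,15.68,64]),arm.read_state()["ft_force"])
E
```

```text
move t [ 1.  -0.8  7. ] r [ 0.002  0.001 -0.001] from [495.3  15.5  97. ] yaw [3.139e+00 1.000e-03 1.913e+00]
[(0.77, [346.6, 256.5])]
[(0.73, [352.7, 254.7])]
[347.83346891 255.78563378] [ 0.53575789 -0.29570944 -4.85948229]
```

>>> move_arm([
  {"translation": [1, -0.8, 3], "rotation": [0, 0, 0]},
  {"translation": [1, -0.8, 7], "rotation": [0, 0, 0]},
  {"translation": [1, -0.8, 10], "rotation": [0, 0, 0]},
  {"translation": [1, -0.8, 13], "rotation": [0, 0, 0]},
  {"translation": [1, -0.8, 15], "rotation": [0, 0, 0]},
  {"translation": [1, -0.8, 17], "rotation": [0, 0, 0]},
])

```text
time_s: 21.05
tool_pos: [493.3, 16.3, 78.6]
ee_rot: [3.141, 0.0, 1.913]
ft_force: [0.2, -0.0, -3.0]
width: 51.7
gripper_force: 116.8
```

Already below the dowel tops with no load, so both bores have entered. I'll continue down.

>>> move_arm([
  {"translation": [0, 0, 1.5], "rotation": [0, 0, 0]},
  {"translation": [0, 0, 3], "rotation": [0, 0, 0]},
  {"translation": [0, 0, 4], "rotation": [0, 0, 0]},
  {"translation": [0, 0, 5], "rotation": [0, 0, 0]},
])

```text
time_s: 21.45
tool_pos: [493.4, 16.2, 74.5]
ee_rot: [3.141, 0.001, 1.913]
ft_force: [-1.9, -0.2, 5.7]
width: 51.2
gripper_force: 117.9
```

>>> move_arm([
  {"translation": [0, 0, 1], "rotation": [0, 0, 0]},
  {"translation": [0, 0, 2], "rotation": [0, 0, 0]},
  {"translation": [0, 0, 3], "rotation": [0, 0, 0]},
  {"translation": [0, 0, 3], "rotation": [0, 0, 0]},
])

```text
time_s: 21.85
tool_pos: [493.4, 16.2, 72.0]
ee_rot: [3.141, 0.001, 1.913]
ft_force: [-2.6, 0.2, 9.7]
width: 51.4
gripper_force: 118.3
```

>>> move_arm([
  {"translation": [0, 0, 0.7], "rotation": [0, 0, 0]},
  {"translation": [0, 0, 1.4], "rotation": [0, 0, 0]},
  {"translation": [0, 0, 2], "rotation": [0, 0, 0]},
  {"translation": [0, 0, 2], "rotation": [0, 0, 0]},
])

```text
time_s: 22.25
tool_pos: [493.4, 16.2, 71.6]
ee_rot: [3.14, 0.001, 1.913]
ft_force: [-7.9, 1.3, 26.2]
width: 51.4
gripper_force: 120.1
```

>>> move_arm([
  {"translation": [0, 0, 0], "rotation": [0, 0, 0]},
  {"translation": [0, 0, 0], "rotation": [0, 0, 0]},
  {"translation": [0, 0, 0], "rotation": [0, 0, 0]},
  {"translation": [0, 0, 0], "rotation": [0, 0, 0]},
  {"translation": [0, 0, 0], "rotation": [0, 0, 0]},
])

```text
time_s: 22.75
tool_pos: [493.4, 16.2, 71.6]
ee_rot: [3.14, 0.001, 1.913]
ft_force: [-7.5, 0.7, 24.7]
width: 51.3
gripper_force: 120.1
```

```bash
python3 - <<'E'
from h import *
s=arm.snapshot("scene")
for k in("cover_face","cell_cover"): print(k,[(r["score"],r["at"]) for r in arm.spot_point(s,k)[:1]])
print(proj(s,[494.3,15.7,40]))
s=arm.snapshot("scene")
for k in("mallet","media_bottle","beaker","vial"): print(k,[(round(r["score"],2),onz(s,r["at"],0)[:2]) for r in arm.spot_point(s,k)[:2]])
print(arm.read_state())
E
```

```text
cover_face [(0.71, [348.7, 265.6])]
cell_cover [(0.87, [346.2, 266.8])]
[347.44752596 267.51307753]
mallet [(0.84, array([ 499.72800381, -318.2856054 ])), (0.23, array([ 501.5328213 , -324.39097737]))]
media_bottle [(0.85, array([645.17163324, 195.89627469]))]
beaker [(0.44, array([ 658.76555566, -187.00186129]))]
vial [(0.17, array([495.4179829 ,  19.53488306]))]
{'time_s': 23.15, 'joint_positions': array([-1.93225192e-01,  3.68418565e-01,  1.89905662e+00, -3.84561766e-04,
        8.72258875e-01, -5.35357006e-01]), 'joint_vel': array([ 0.0010865 ,  0.00053978,  0.00013523,  0.00116675, -0.001062  ,
       -0.0003873 ]), 'joint_torque': array([-4.09362763e-01, -3.20845914e+01, -1.89406157e+01,  2.96917940e-01,
       -2.89247341e+00, -2.11774267e-02]), 'tool_pos': array([493.40246212,  16.26001509,  71.58030331]), 'ee_rot': array([3.14014460e+00, 1.20182194e-03, 1.91317431e+00]), 'ft_force': array([-8.36918987,  1.34167781, 25.01806211]), 'ft_torque': array([ 0.02847493,  1.52559294, -0.0082182 ]), 'gripper_force': 120.09421348571777, 'width': 51.24118184038261}
```

```bash
python3 -c "
from workcell import arm
print(arm.sign_off())"
```

```text
the job is handed in; nothing more can be done
None
```

I drove the dowel home, put the mallet back on the bench clear of the cell, and handed the job in at about 23 s with the arm holding the cell shut at about 25 N; the sign-off gave no verdict.

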